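# Torque the clamp nut of a cut-off disc with a break-back wrench

## Robot

A 6-joint arm with a two-finger parallel gripper is mounted at the origin on the work surface. World frame = base frame: x ahead of the robot, y to its left, z up, the work surface at z = 0. Lengths are in m, angles in rad, forces in N, time in s.
With the tool pointing down it reaches from about 0.425 to 0.95 m from the base axis. Payload 3.5 kg.
Tool frame: the origin (TCP) lies between the finger pads; the fingertips stand 8 mm ahead of it and the grasp point (between the pads) lies 11 mm behind it; z points along the fingers, y is the line along which they close (so a half turn about z gives the same grasp; the last joint's range is limited). The gripper opens to 85 mm and grips with 20 to 120 N. Pads are 22 mm wide; open, the fingers measure 114 mm over their backs; the gripper's body (76 mm by 85 mm) begins 54 mm behind the grasp point. The pads swing forward as they close: fully open they stand 13 mm farther back than shut.
Start: joints at [1.192, 0.286, 1.577, -0, 1.279, -0.15], TCP at [0.153, 0.657, 0.239] pointing down, gripper open.
Joint ranges: [-2.77, 2.77], [-0.9, 2.22], [0.21, 2.48], [-1.53, 4.67], [0.24, 2.81], [-2.84, 2.84]. Speed limits (rad/s): [2.79, 2.79, 3.14, 3.14, 3.14, 3.14].

## Interface

Orientations are given as a unit quaternion [x, y, z, w].
In Python, from plant import r gives the robot as it stands.
- The arm moves only by the tool servo_tool, never from a script. Its argument "commands" is a list that holds one entry, the list of rows, each a list of 4 numbers: the shift along the tool's x, y, z in m, then the turn about the tool's z in degrees. A call has 1 to 8 rows; each row shifts and turns the commanded pose from where the row before left it, along the tool's axes as they then stand; what a row does not reach is not made up. A row lasts 1/10 s, in which the tool goes at most 50 mm and 8.59 degrees, less where a joint would pass 70% of its speed; a pose out of reach is approached as far as the arm can. A call with a gripper value outside its range is refused whole. "gripper" is the closure, from -1 (fully open) to 1 (shut), set as the call begins (left out, the last holds). The fingers move at their own pace and stop on an object; "newtons" is the grip in N (left out, the last holds). Time passes only in rows, so rows that do not move let the fingers close. It gives the time, the measured TCP pose, the force, the opening and the grip force at its end, in the units of the state.
- r.observe(): the state, without advancing time (a new reading comes with each control period).
- r.read_camera(name): name is "side" or "top"; returns a dict with "img" (400x640x3 uint8, blue, green, red), "intrinsics" (3x3 intrinsics, pixels), "rvec" (rotation vector, rad) and "tvec" (3), from world to camera coordinates, as OpenCV has them. Camera axes: x right, y down, z forward; pixel columns grow to the right and rows downward; lengths in m; the calibration is good to about 2 mm. A picture is of the moment at which its call begins. There is no depth.
- r.close_job(): hands the job in; it is judged then, once.
Trained networks look in a picture, given as the dict that the camera call returned (one of the last four; its "shot" number tells which), for a name from the list of things; names that differ only in an ending like _2 or _b are one class to them, and where a whole thing is asked for, a point or a joint stands for the part that bears it (a point fixed in the world has none). Each returns a list of dicts, best first, with "p" (0 to 1); they miss things now and then, are a little off and sometimes report something else, mostly with a low value. They report only what shows in the picture. A call takes as long as a camera call.
- r.outline_of(target, picture): "mask" (400x640 bool, what is visible of it).
- r.tip_of(target, picture): "position" ([x, y, z] in m, in world coordinates, good to about 4 mm: a listed point, or the origin of a listed thing).
The state is a dict: "time": time; "qpos": joint angles; "dq": joint speeds; "joint_torque": joint torques, N m; "position": TCP position; "tool_rot": TCP orientation; "contact_force": force on the tool from outside, world axes, zero at the start; "ft_torque": the same for the moment, N m; "opening": finger opening in m; "finger_force": force on a finger pad.
Only numpy, scipy, OpenCV 4.12 (cv2) and the standard library are available. Lean on these libraries where they do the work, as an engineer would, in place of code of your own. Each camera call takes 0.05 s, during which the arm holds its last target. There are 200 camera calls.

## Task

The new cut-off disc on the spindle in the vise is only finger-tight. Take the torque wrench from its mat, drop its ring fully down over the disc's clamp nut and pull the handle clockwise (seen from above) until the wrench's breakaway joint gives, and stop there: never bend it on towards its stop, which would overtighten the nut. Then lift the wrench off without slackening the nut and lay it back flat on the mat; keep all weight and knocks off the brittle disc and leave the other things on the counter alone.

Things in the scene. Friction and masses are not known exactly. Their poses are not given: they have to be found in the camera images.
- nut_foot (a point): Centre of the underside of the dark hex clamp nut, on the steel flange; z up along the nut's axis, 99 mm above the counter. Nut 32 mm across flats, 12 mm high plus a 3.5 mm cone narrowing to 26 mm; a 16 mm threaded stud sticks up through it to 27 mm above this point. Two of the six flats face along x: the ring fits at any multiple of 60 degrees from it.
- nut (a joint): How far the nut is screwed down, rad: grows as it turns clockwise seen from above. Starts between 0 and 0.35. It runs down against a steady 0.5 N m, then comes up solid on the flange 0.25 to 0.6 rad after its start; it stays where it is left.
- vise: Low grey machine vise, about 200 x 116 x 66 mm, bolted down, x along its screw, whose handle reaches 121 mm out along -x. It holds the 28 mm spindle upright over its origin (middle of its underside).
- disc: Brittle cut-off disc on the spindle, 125 mm across and 3 mm thick, between two 56 mm flanges, its upper face 91 mm above the counter, 8 mm below nut_foot. Origin as the vise's. Can bear 8 N at most.
- wrench: The torque wrench: 293 mm long, 0.4 kg, steel ring head, pivot, straight handle with black rubber grip. Origin and axes as point ring. Lies flat on the mat at the start. Centre of mass about 125 mm from the ring's centre, in the handle.
- ring (a point): Centre of the wrench ring's hexagonal hole, on the ring's underside; z up, x pointing away from the handle (handle along -x). Hole right through, 33.8 mm across flats (0.9 mm play a side on the nut), its lower edge bevelled 1.5 mm, two flats facing along x; ring 16 mm high, 49 mm wide. Fully home, this point lies on nut_foot.
- grip (a point): Point on the handle's centre line, at the rubber grip, 160 mm from the ring's centre, 13 mm above the underside; x towards the ring, z up. The handle is a bar 24 mm wide, 26 mm high, its underside level with the ring's, free to grasp from 75 to 255 mm from the ring's centre.
- pivot (a point): Breakaway pivot (vertical pin) between head and handle, 50 mm from the ring's centre. Straight and rigid until, the nut solid, the handle is turned clockwise about this point with 1.4 N m (12 to 13 N of sideways pull at the grip point); then it gives: the pull falls as it bends (0.03 rad counts as given, over 0.17 as too far; stop at 0.21). Straightens when let off; never bends the other way.
- mat: Black rubber mat on the counter, 340 x 130 x 4 mm, fixed, origin under its centre, x along its length. The wrench lies lengthwise on it at the start, ring towards the far end.
- spare_discs: Bystander: pile of three spare 125 mm discs, 9 mm high.
- spare_flange: Bystander: spare steel flange 56 mm wide with a smaller 24 mm hex nut on it, 18 mm high.
- tape_roll: Bystander: roll of tape lying flat, 90 mm wide, 24 mm high.
- paint_tin: Bystander: small paint tin 76 mm wide, 85 mm high.
- spanner: Bystander: plain one-piece steel spanner 190 mm long (not the torque wrench), lying flat.
- screwdriver: Bystander: screwdriver lying flat.

How it is judged:
By the outcome, as a careful person would: the job done as asked, in the order asked, and still so for the second after the job is handed in, with the robot touching nothing.
It also fails if it takes over 72 s, if anything falls off the work surface, if the arm or the gripper's body presses on something with over 40 N, if the wrist force passes 120 N, or if a joint passes its speed limit or range.

## Working session

There is one attempt and no reset: what is moved stays moved. The work goes in short steps, Python scripts to look and compute and a tool call to move; the robot and the scene stay as the last step left them, time stands still between calls to the robot, and variables do not carry over. Pictures are saved under pics/ and viewed, at most 10 in all, crops included, and the job is handed in when it is done.

Besides the shell and the picture viewer there is one more tool, called after "Emit:" as name(argument=value, ...) on one line, values as JSON. servo_tool: Moves the arm, as the interface text tells. Its arguments: {"type":"object","properties":{"commands":{"type":"array"},"gripper":{"type":"number"},"newtons":{"type":"number"}},"required":["commands"]}

```bash
ls; mkdir -p pics; cat > h.py <<'E'
import numpy as np, cv2
from plant import r
def find(names, cams=("side","top"), save=None):
    out={}
    for c in cams:
        p=r.read_camera(c)
        if save: cv2.imwrite(f"pics/{save}_{c}.png",p["img"])
        for n in names:
            try: L=r.tip_of(n,p)
            except Exception as e: print(n,e); continue
            print(c,n,[(np.round(d["position"],4).tolist(),round(d["p"],2)) for d in L[:2]])
    return out
def proj(p,P):
    return cv2.projectPoints(np.array(P,float).reshape(-1,3),p["rvec"],p["tvec"],p["intrinsics"],None)[0].reshape(-1,2)
def at_z(p,uv,z):
    R=cv2.Rodrigues(np.array(p["rvec"],float))[0]; t=np.array(p["tvec"],float).reshape(3); C=-R.T@t
    d=(R.T@np.linalg.inv(p["intrinsics"])@np.c_[np.array(uv,float).reshape(-1,2),np.ones(np.size(uv)//2)].T).T
    return C+d*((z-C[2])/d[:,2])[:,None]
E
python3 - <<'E'
from h import *
find("nut_foot vise disc wrench ring grip pivot mat spare_discs spare_flange tape_roll paint_tin spanner screwdriver".split(),save="a")
o=r.observe();print(o)
E
```

```text
pics
side nut_foot [([0.5672, -0.2106, 0.0973], 0.55), ([0.5786, 0.0175, 0.0014], 0.51)]
side vise [([0.5656, -0.208, -0.0004], 0.91), ([0.5787, 0.1965, 0.0281], 0.58)]
side disc [([0.5657, -0.2122, 0.0019], 0.64), ([0.5658, -0.2127, 0.1002], 0.3)]
side wrench [([0.6296, 0.2025, 0.0026], 0.74)]
side ring [([0.6341, 0.1995, 0.0062], 0.8)]
side grip [([0.4737, 0.2019, 0.0128], 0.96)]
side pivot [([0.5799, 0.2001, 0.0283], 0.61)]
side mat [([0.5094, 0.1946, -0.0023], 0.6), ([0.7594, 0.0023, 0.0004], 0.37)]
side spare_discs [([0.7595, 0.0003, 0.0004], 0.83)]
side spare_flange [([0.438, -0.0131, -0.0007], 0.71)]
side tape_roll [([0.5791, 0.0155, 0.0031], 0.95)]
side paint_tin [([0.4546, 0.4208, -0.0031], 0.7)]
side spanner [([0.6001, -0.4292, 0.0041], 0.89)]
side screwdriver [([0.6454, 0.4403, 0.0024], 0.62)]
top nut_foot [([0.5682, -0.2067, 0.1018], 0.51)]
top vise [([0.5631, -0.2144, 0.0039], 0.92)]
top disc [([0.5651, -0.2152, -0.0044], 0.72)]
top wrench [([0.632, 0.2017, 0.0084], 0.82)]
top ring [([0.6319, 0.1937, 0.0045], 0.8)]
top grip [([0.4703, 0.1947, 0.0224], 0.69), ([0.6314, 0.
[... 536 characters left out ...]
array([ 1.19201408e+00,  2.86329571e-01,  1.57671418e+00, -1.87458057e-05,
        1.27860634e+00, -1.49991352e-01]), 'dq': array([-8.38518503e-04, -2.11621053e-05,  2.41173407e-04, -8.33931349e-04,
       -1.27907939e-03,  7.14141062e-04]), 'joint_torque': array([ 7.71164287e-04, -4.05940461e+01, -2.92937136e+01, -6.85705709e-05,
        4.47515213e-04, -5.15528484e-06]), 'position': array([0.15305156, 0.65739668, 0.23929744]), 'tool_rot': array([ 1.14143427e-01,  9.93464281e-01, -3.00666717e-05,  1.15888053e-06]), 'contact_force': array([ 0.22572325, -0.46554207, -0.23533588]), 'ft_torque': array([ 0.02083169, -0.01471853,  0.01270204]), 'finger_force': 0.0, 'opening': 0.08547439268894039}
```

View pics/a_top.png

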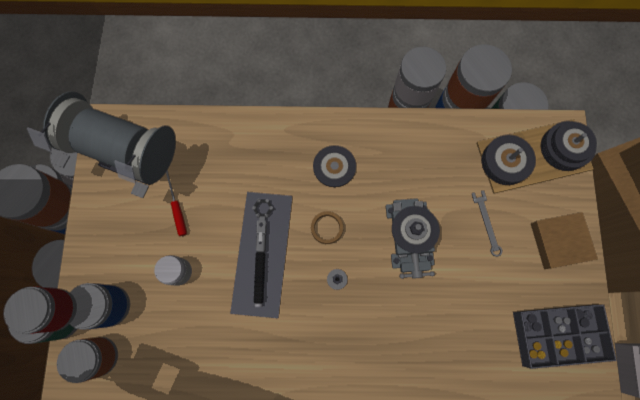

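View pics/a_side.png

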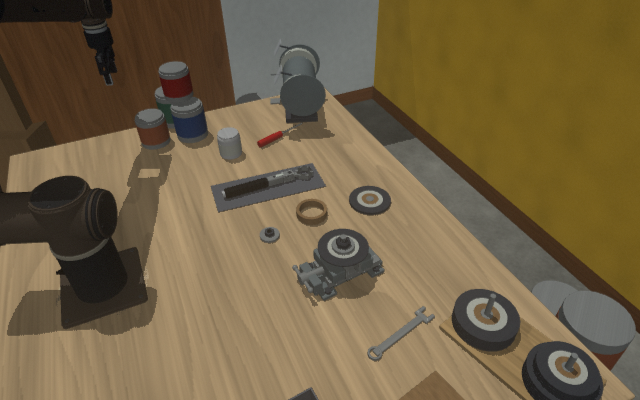

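The top view shows the wrench on the mat with its ring at about (263,208) and grip end at (259,305). The vise with disc is at (417,230), and the side view agrees. Next I'll get the yaws and a close view of the nut.

```bash
python3 - <<'E'
from h import *
p=r.read_camera("top"); s=r.read_camera("side")
for c,q in(("top",p),("side",s)):
  for n,z in(("wrench",0.02),("mat",0.004),("vise",0.05)):
    L=r.outline_of(n,q)
    if not L: print(n,"none");continue
    m=L[0]["mask"]; v,u=np.nonzero(m)
    w=at_z(q,np.c_[u,v],z)[:,:2].astype(np.float32)
    rc=cv2.minAreaRect(w*1000); 
    d=np.linalg.svd((w-w.mean(0)),full_matrices=False)[2][0]
    print(c,n,L[0]["p"],rc,"pca deg",np.degrees(np.arctan2(d[1],d[0])))
R=cv2.Rodrigues(np.array(p["rvec"],float))[0]; print("cam",-R.T@np.array(p["tvec"]).reshape(3))
R=cv2.Rodrigues(np.array(s["rvec"],float))[0]; print("cam",-R.T@np.array(s["tvec"]).reshape(3))
a=[]
for q in(p,s):
  c=proj(q,[0.567,-0.211,0.111])[0].round().astype(int);print(c)
  k=q["img"][c[1]-25:c[1]+25,c[0]-25:c[0]+25]
  k=cv2.resize(k,(400,400),interpolation=cv2.INTER_CUBIC); a.append(cv2.convertScaleAbs(k,alpha=2,beta=10))
cv2.imwrite("pics/nut.png",np.hstack(a))
E
```

```text
top wrench 0.78 ((511.31732177734375, 190.83050537109375), (286.5426330566406, 47.26781463623047), 2.848146915435791) pca deg -179.98598
top mat 0.83 ((509.94305419921875, 194.74359130859375), (136.41781616210938, 344.19512939453125), 85.0504150390625) pca deg 174.53632
top vise 0.54 ((576.1199951171875, -223.68734741210938), (34.921775817871094, 35.71868896484375), 88.3038330078125) pca deg 179.0285
side wrench 0.58 ((509.93096923828125, 191.32958984375), (74.76339721679688, 292.71771240234375), 89.48719024658203) pca deg 179.88506
side mat 0.6 ((509.3367919921875, 193.78622436523438), (139.1212615966797, 343.9091796875), 85.80391693115234) pca deg 173.30356
side vise 0.9 ((541.82861328125, -208.8795166015625), (217.1839599609375, 188.6417999267578), 5.207515716552734) pca deg -153.8709
cam [0.36562059 0.01887714 1.20172298]
cam [ 0.19789452 -0.90999314  0.91685524]
[417 227]
[344 240]
```

View pics/nut.png

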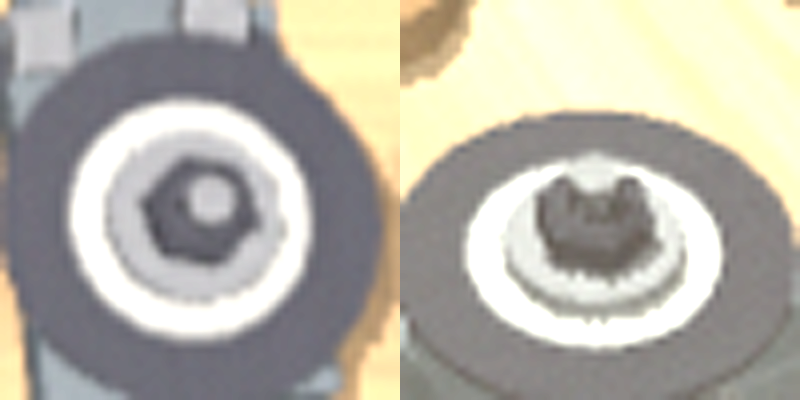

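Emit:
servo_tool(commands=[[[0,0,0,-6.6],[0,0,0,-6.5],[-0.0266,-0.0384,0,0],[-0.0266,-0.0384,0,0],[-0.0266,-0.0384,0,0],[-0.0266,-0.0384,0,0],[-0.0266,-0.0384,0,0],[-0.0266,-0.0384,0,0]]], gripper=-1)

```text
time: 2.7
position: [0.3134, 0.4254, 0.2396]
tool_rot: [-0.0, 1.0, 0.0, 0.0]
contact_force: [1.3, 0.8, -0.2]
opening: 0.0851
finger_force: 0.0
```

Emit:
servo_tool(commands=[[[-0.0266,-0.0384,0,0],[-0.0266,-0.0384,0,0],[-0.0266,-0.0384,0,0],[-0.0266,-0.0384,0,0],[-0.0266,-0.0384,0,0],[-0.0266,-0.0384,0,0],[0,0,0,0]]])

```text
time: 3.4
position: [0.4749, 0.1926, 0.2398]
tool_rot: [0.003, 1.0, -0.001, 0.001]
contact_force: [-0.6, 0.4, -0.4]
opening: 0.0853
finger_force: 0.0
```

```bash
cat > nutfit.py <<'E'
from h import *
from scipy.spatial import ConvexHull
def hexpts(w,z,a): 
    t=np.radians(np.arange(30,390,60)-a); R=w/2/np.cos(np.pi/6)
    return np.c_[R*np.cos(t),R*np.sin(t),np.full(6,z)]
def sil(q,x,y,z,a,S=8):
    P=np.vstack([hexpts(32,0,a),hexpts(32,12,a),hexpts(26,15.5,a)])/1000+[x,y,z]
    uv=proj(q,P); return uv[ConvexHull(uv).vertices]
def fit(q,thr):
    c=proj(q,[0.567,-0.211,0.107])[0].round().astype(int); H=14;S=8
    k=q["img"][c[1]-H:c[1]+H,c[0]-H:c[0]+H].astype(np.float32).mean(2)
    k=cv2.resize(k,None,fx=S,fy=S,interpolation=cv2.INTER_CUBIC)
    res=[]
    for a in range(-30,30,2):
        best=None
        for x in np.arange(.561,.575,.001):
            for y in np.arange(-.218,-.203,.001):
                m=np.zeros(k.shape,np.uint8); uv=(sil(q,x,y,.099,a)-c+H+.5)*S-.5
                cv2.fillConvexPoly(m,uv.round().astype(np.int32),255)
                rg=cv2.dilate(m,np.ones((17,17),np.uint8))-m
                sc=cv2.mean(k,rg)[0]-cv2.mean(k,m)[0]
                if best is None or sc>best[0]: best=(round(sc,2),a,round(x,4),round(y,4))
        res.append(best)
    return sorted(res,reverse=True)
if __name__=="__main__":
    for c in("top","side"):
        print(c,fit(r.read_camera(c),0)[:7])
E
python3 nutfit.py; python3 - <<'E'
from h import *
print(r.observe()["position"],r.observe()["tool_rot"])
find(["ring","grip","pivot"])
E
```

```text
top [(32.75, 8, np.float64(0.565), np.float64(-0.212)), (32.73, 6, np.float64(0.565), np.float64(-0.212)), (32.55, 12, np.float64(0.565), np.float64(-0.212)), (32.41, 14, np.float64(0.565), np.float64(-0.212)), (32.41, 10, np.float64(0.565), np.float64(-0.212)), (32.36, 16, np.float64(0.565), np.float64(-0.212)), (32.08, 18, np.float64(0.565), np.float64(-0.212))]
side [(46.76, 10, np.float64(0.564), np.float64(-0.214)), (46.59, 6, np.float64(0.564), np.float64(-0.214)), (46.57, 12, np.float64(0.564), np.float64(-0.214)), (46.44, 8, np.float64(0.564), np.float64(-0.214)), (46.34, 14, np.float64(0.564), np.float64(-0.214)), (46.18, 2, np.float64(0.564), np.float64(-0.214)), (45.89, 16, np.float64(0.564), np.float64(-0.213))]
[0.47259925 0.19572982 0.2394023 ] [ 1.42713712e-03  9.99998958e-01  1.90945711e-04 -1.05807056e-04]
side ring [([0.6331, 0.1976, 0.0093], 0.92)]
side grip [([0.4719, 0.2012, 0.013], 0.56)]
side pivot [([0.5768, 0.1975, 0.0273], 0.72)]
top ring [([0.6311, 0.1968, 0.0028], 0.62)]
top grip [([0.4691, 0.1985, 0.0219], 0.91)]
top pivot [([0.5841, 0.2, 0.0306], 0.75)]
```

Emit:
servo_tool(commands=[[[0,0.0025,0.04,0],[0,0,0.05,0],[0,0,0.05,0],[0,0,0.04,0],[0,0,0.026,0],[0,0,0.015,0],[0,0,0.005,0],[0,0,0,0]]])

```text
time: 4.7
position: [0.4718, 0.1993, 0.0129]
tool_rot: [-0.0, 1.0, -0.0, -0.001]
contact_force: [-0.1, -0.3, 0.8]
opening: 0.0856
finger_force: 0.0
```

Emit:
servo_tool(commands=[[[0,0,0,0],[0,0,0,0],[0,0,0,0],[0,0,0,0],[0,0,0,0],[0,0,0,0],[0,0,0,0],[0,0,0,0]]], gripper=1, newtons=80)

```text
time: 5.5
position: [0.4728, 0.1991, 0.0143]
tool_rot: [-0.0, 1.0, -0.0, 0.0]
contact_force: [-1.4, -0.6, 5.6]
opening: 0.0231
finger_force: 79.2
```

Emit:
servo_tool(commands=[[[0,0,-0.01,0],[0,0,-0.03,0],[0,0,-0.04,0],[0,0,-0.04,0],[0,0,-0.03,0],[0,0,-0.015,0],[0,0,0,0]]])

```text
time: 6.2
position: [0.4729, 0.1993, 0.18]
tool_rot: [0.0, 1.0, 0.0, 0.002]
contact_force: [-0.3, -0.3, -4.3]
opening: 0.0225
finger_force: 79.2
```

```bash
python3 - <<'E'
from h import *
o=r.observe();print(o["position"],o["tool_rot"],o["contact_force"],o["ft_torque"],o["opening"])
find(["ring","grip","pivot"],save="b")
p=[]
E
```

```text
[0.47293312 0.19928426 0.18001969] [1.01154698e-04 9.99998391e-01 4.47756206e-04 1.73418714e-03] [-0.26109601 -0.3344042  -4.31736377] [ 0.0133797   0.18592444 -0.01167102] 0.022473411144906846
side ring [([0.6353, 0.196, 0.17], 0.91)]
side grip [([0.4738, 0.2058, 0.1782], 0.84)]
side pivot [([0.5833, 0.2002, 0.1952], 0.92), ([0.6434, 0.4412, -0.0016], 0.21)]
top ring [([0.6262, 0.1936, 0.1655], 0.95), ([0.5662, -0.2148, -0.0034], 0.31)]
top grip []
top pivot [([0.5826, 0.2, 0.1867], 0.63)]
```

Emit:
servo_tool(commands=[[[-0.004,-0.03,0,0],[-0.006,-0.045,0,0],[-0.007,-0.048,0,0],[-0.007,-0.048,0,0],[-0.006,-0.045,0,0],[-0.004,-0.032,0,4],[-0.002,-0.015,0,8],[0,0,0,8]]])

```text
time: 7.4
position: [0.5072, -0.0666, 0.1779]
tool_rot: [0.178, 0.984, -0.0, -0.0]
contact_force: [-0.3, 0.1, -4.8]
opening: 0.0225
finger_force: 79.6
```

Emit:
servo_tool(commands=[[[0,0,0,8],[0,0,0,8],[0,0,0,8],[0,0,0,8],[0,0,0,8],[0,0,0,6],[0,0,0,3],[0,0,0,0]]])

```text
time: 8.2
position: [0.507, -0.064, 0.1778]
tool_rot: [0.566, 0.824, 0.0, -0.0]
contact_force: [0.2, 0.4, -3.9]
opening: 0.0224
finger_force: 79.6
```

```bash
python3 - <<'E'
from h import *
o=r.observe();q=o["tool_rot"];print(o["position"],q,"h",np.degrees(2*np.arctan2(q[1],q[0])),o["contact_force"],o["ft_torque"])
find(["ring","pivot","grip","nut_foot"],save="c")
t=cv2.imread("pics/c_top.png")[150:270,340:500];s=cv2.imread("pics/c_side.png")[150:300,250:450]
cv2.imwrite("pics/c.png",np.hstack([cv2.resize(t,(400,300),interpolation=2),cv2.resize(s,(400,300),interpolation=2)]))
E
```

```text
[ 0.50698046 -0.06398941  0.17779834] [ 5.66484091e-01  8.24072571e-01  2.02999833e-06 -4.15700422e-04] h 110.98916757579465 [ 0.18222398  0.42039189 -3.87287594] [ 0.15989038  0.02285317 -0.00753223]
side ring [([0.5672, -0.2138, 0.1684], 0.65), ([0.545, -0.1678, 0.1926], 0.49)]
side pivot [([0.5431, -0.1686, 0.1954], 0.73), ([0.568, -0.2136, 0.0975], 0.26)]
side grip [([0.5081, -0.0598, 0.1756], 0.73)]
side nut_foot [([0.5646, -0.211, 0.0978], 0.44)]
top ring [([0.5992, -0.4319, 0.0001], 0.71), ([0.5609, -0.2147, 0.1693], 0.6)]
top pivot []
top grip [([0.4507, 0.4211, -0.0], 0.52)]
top nut_foot [([0.6501, 0.4442, -0.0003], 0.56), ([0.5676, -0.21, 0.0978], 0.52)]
```

View pics/c.png

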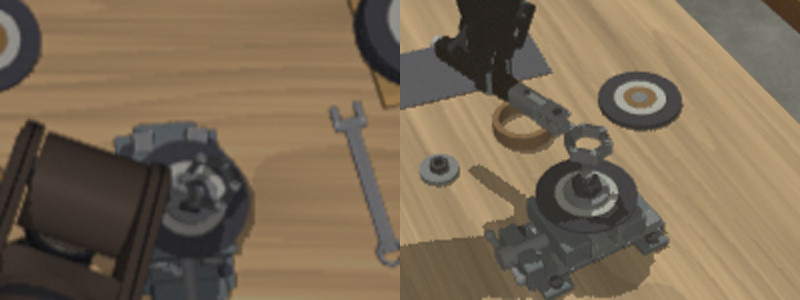

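Emit:
servo_tool(commands=[[[0,0.002,0.01,0],[0,0,0.015,0],[0,0,0.013,0],[0,0,0.007,0],[0,0,0.003,0],[0,0,0,0]]])

```text
time: 9.3
position: [0.5086, -0.0632, 0.1295]
tool_rot: [0.566, 0.824, -0.0, -0.001]
contact_force: [-0.0, 0.1, -3.3]
opening: 0.0225
finger_force: 79.6
```

Emit:
servo_tool(commands=[[[0,0,0.002,0],[0,0,0.002,0],[0,0,0.002,0],[0,0,0,0]]])

```text
time: 9.7
position: [0.5089, -0.0633, 0.1242]
tool_rot: [0.567, 0.824, -0.0, -0.0]
contact_force: [0.3, 0.1, -4.9]
opening: 0.0225
finger_force: 79.6
```

```bash
cat > st.py <<'E'
from h import *
o=r.observe();q=o["tool_rot"];R=0.159;h=2*np.arctan2(q[1],q[0])
print(o["time"],o["position"].round(4),"h",np.degrees(h).round(2),"F",o["contact_force"].round(1),"T",o["ft_torque"].round(2),"ring",(o["position"][:2]-R*np.array([np.cos(h),np.sin(h)])).round(4),"tilt",np.round(q[2:],4))
E
python3 st.py; python3 -c "
from h import *
find(['ring','pivot'])"
```

```text
9.7 [ 0.5089 -0.0633  0.1242] h 110.99 F [ 0.3  0.1 -4.9] T [ 0.16  0.08 -0.02] ring [ 0.5658 -0.2118] tilt [-0.     -0.0001]
side ring [([0.5703, -0.2135, 0.1129], 0.55)]
side pivot [([0.5463, -0.1665, 0.1399], 0.68)]
top ring [([0.5621, -0.2158, 0.1154], 0.89)]
top pivot [([0.5514, -0.1648, 0.1395], 0.64)]
```

Emit:
servo_tool(commands=[[[0,0,0.001,0],[0,0,0.001,0],[0,0,0,0]]])

```text
time: 10.3
position: [0.5088, -0.0633, 0.1221]
tool_rot: [0.566, 0.824, -0.0, -0.0]
contact_force: [-0.5, 0.5, -4.3]
opening: 0.0224
finger_force: 79.6
```

Emit:
servo_tool(commands=[[[0,0,0.001,0],[0,0,0.001,0],[0,0,0,0]]])

```text
time: 10.6
position: [0.5088, -0.0633, 0.1202]
tool_rot: [0.567, 0.824, -0.0, -0.0]
contact_force: [-0.8, -0.3, -4.0]
opening: 0.023
finger_force: 79.6
```

```bash
python3 st.py
```

```text
10.6 [ 0.5088 -0.0633  0.1202] h 110.98 F [-0.8 -0.3 -4. ] T [ 0.02  0.12 -0.07] ring [ 0.5658 -0.2118] tilt [-0.0001 -0.0002]
```

Emit:
servo_tool(commands=[[[0,-0.001,0,0],[0,0,0.001,0],[0,0,0,0]]])

```text
time: 10.9
position: [0.5081, -0.0637, 0.1194]
tool_rot: [0.566, 0.824, 0.0, 0.0]
contact_force: [-0.8, 1.1, -3.3]
opening: 0.0225
finger_force: 79.7
```

```bash
python3 st.py
```

```text
10.9 [ 0.5081 -0.0637  0.1194] h 110.99 F [-0.8  1.1 -3.3] T [ 0.17  0.12 -0.06] ring [ 0.565  -0.2121] tilt [0.0001 0.0001]
```

Emit:
servo_tool(commands=[[[0,-0.0005,0.001,0],[0,0,0,0],[0,0,0.001,0],[0,0,0,0]]])

```text
time: 11.3
position: [0.508, -0.0638, 0.1179]
tool_rot: [0.566, 0.824, 0.0, 0.0]
contact_force: [-1.3, 4.0, 0.9]
opening: 0.0232
finger_force: 80.2
```

```bash
python3 st.py
```

```text
11.3 [ 0.508  -0.0638  0.1179] h 111.01 F [-1.3  4.   0.9] T [ 0.06 -0.01 -0.03] ring [ 0.565  -0.2122] tilt [0.0002 0.0005]
```

Emit:
servo_tool(commands=[[[0.001,-0.0003,0,0],[0,0,0,0]]])

```text
time: 11.5
position: [0.5065, -0.0631, 0.1168]
tool_rot: [0.566, 0.824, -0.0, -0.0]
contact_force: [0.5, 0.1, -4.0]
opening: 0.0226
finger_force: 79.6
```

```bash
python3 st.py; python3 -c "
from h import *
find(['ring','pivot'])"
```

```text
11.5 [ 0.5065 -0.0631  0.1168] h 111.0 F [ 0.5  0.1 -4. ] T [ 0.17 -0.05  0.11] ring [ 0.5635 -0.2115] tilt [-0.0002 -0.0003]
side ring [([0.567, -0.2116, 0.1094], 0.56)]
side pivot [([0.5446, -0.1674, 0.1348], 0.72)]
top ring [([0.5638, -0.2164, 0.1065], 0.79), ([0.5036, 0.1971, 0.0005], 0.63)]
top pivot [([0.5483, -0.164, 0.1308], 0.8)]
```

Emit:
servo_tool(commands=[[[0,0.0005,0.001,0],[0,0,0.001,0],[0,0,0,0]]])

```text
time: 12.1
position: [0.5071, -0.0629, 0.1149]
tool_rot: [0.567, 0.824, -0.0, -0.0]
contact_force: [0.5, -0.9, -4.5]
opening: 0.0229
finger_force: 79.6
```

```bash
python3 st.py
```

```text
12.1 [ 0.5071 -0.0629  0.1149] h 110.98 F [ 0.5 -0.9 -4.5] T [0.14 0.06 0.06] ring [ 0.564  -0.2113] tilt [-0.0002 -0.0004]
```

Going in freely (ring about 105 mm, 6 mm to go). Continuing down.

Emit:
servo_tool(commands=[[[0,0,0.001,0],[0,0,0.001,0],[0,0,0,0]]])

```text
time: 12.4
position: [0.5072, -0.0629, 0.1131]
tool_rot: [0.566, 0.824, -0.0, -0.0]
contact_force: [0.7, 0.3, -4.2]
opening: 0.0225
finger_force: 79.6
```

Emit:
servo_tool(commands=[[[0,0,0.001,0],[0,0,0.001,0],[0,0,0,0]]])

```text
time: 12.7
position: [0.5072, -0.0628, 0.1111]
tool_rot: [0.566, 0.824, -0.0, -0.0]
contact_force: [0.7, -0.6, -4.8]
opening: 0.0226
finger_force: 79.6
```

```bash
python3 st.py
```

```text
12.7 [ 0.5072 -0.0628  0.1111] h 111.0 F [ 0.7 -0.6 -4.8] T [0.11 0.03 0.02] ring [ 0.5642 -0.2113] tilt [-0.0001 -0.0002]
```

Emit:
servo_tool(commands=[[[0,0,0.001,0],[0,0,0,0]]])

```text
time: 12.9
position: [0.5073, -0.0629, 0.1102]
tool_rot: [0.566, 0.824, -0.0, -0.0]
contact_force: [-0.7, -0.4, -5.0]
opening: 0.0222
finger_force: 79.6
```

Emit:
servo_tool(commands=[[[0,0,0.001,0],[0,0,0,0]]])

```text
time: 13.1
position: [0.5075, -0.0628, 0.1094]
tool_rot: [0.566, 0.824, 0.0, 0.0]
contact_force: [0.1, 0.1, -3.7]
opening: 0.0223
finger_force: 79.6
```

```bash
python3 st.py
```

```text
13.1 [ 0.5075 -0.0628  0.1094] h 110.99 F [ 0.1  0.1 -3.7] T [ 0.05 -0.01 -0.05] ring [ 0.5644 -0.2113] tilt [0.     0.0001]
```

Emit:
servo_tool(commands=[[[0,0,0.0007,0],[0,0,0,0]]])

```text
time: 13.3
position: [0.5075, -0.0628, 0.1089]
tool_rot: [0.566, 0.824, 0.0, 0.0]
contact_force: [-0.4, 1.6, -2.8]
opening: 0.0223
finger_force: 79.8
```

```bash
python3 st.py; python3 -c "
from h import *
find(['ring','pivot'],save='d')
t=cv2.imread('pics/d_top.png')[180:270,360:480];s=cv2.imread('pics/d_side.png')[190:290,290:423]
cv2.imwrite('pics/d.png',np.hstack([cv2.resize(t,(400,300),interpolation=2),cv2.resize(s,(400,300),interpolation=2)]))"
```

```text
13.3 [ 0.5075 -0.0628  0.1089] h 110.99 F [-0.4  1.6 -2.8] T [ 0.03  0.09 -0.05] ring [ 0.5645 -0.2113] tilt [0.     0.0002]
side ring [([0.5683, -0.2116, 0.1017], 0.75)]
side pivot [([0.5447, -0.165, 0.1256], 0.6)]
top ring []
top pivot [([0.5492, -0.1665, 0.1247], 0.94), ([0.4511, 0.4215, -0.0002], 0.65)]
```

View pics/d.png

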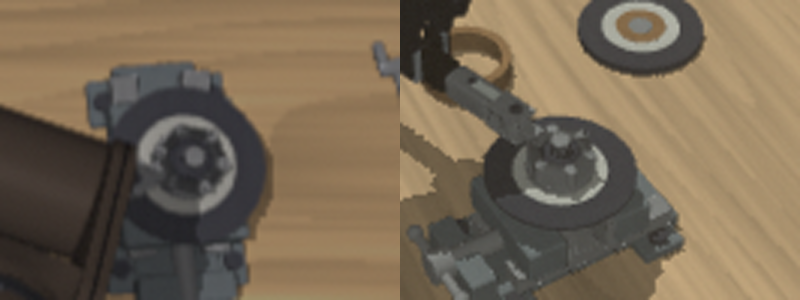

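Emit:
servo_tool(commands=[[[-0.0001,0.0055,0,2],[-0.0001,0.0055,0,2],[-0.0001,0.0055,0,2],[-0.0001,0.0055,0,2],[-0.0001,0.0055,0,2],[-0.0001,0.0055,0,2],[0,0,0,0]]])

```text
time: 14.3
position: [0.5392, -0.0537, 0.1086]
tool_rot: [0.649, 0.761, 0.0, -0.001]
contact_force: [-1.9, 3.8, 0.4]
opening: 0.0225
finger_force: 80.0
```

```bash
python3 st.py
```

```text
14.3 [ 0.5392 -0.0537  0.1086] h 99.02 F [-1.9  3.8  0.4] T [0.36 0.21 0.05] ring [ 0.5641 -0.2107] tilt [ 0.     -0.0008]
```

```bash
cat >> st.py <<'E'
u=np.array([np.cos(h),np.sin(h)]);F=o["contact_force"];v=np.array([u[1],-u[0]])
print("radial",round(F[:2]@u,1),"tang(toolY)",round(F[:2]@v,1),"Mnut cw",round(-(F[:2]@v)*R+o["ft_torque"][2],2),"Mpiv",round(-(F[:2]@v)*(R-.05)+o["ft_torque"][2],2))
E
python3 st.py
```

```text
14.3 [ 0.5392 -0.0537  0.1086] h 99.02 F [-1.9  3.8  0.4] T [0.36 0.21 0.05] ring [ 0.5641 -0.2107] tilt [ 0.     -0.0008]
radial 4.0 tang(toolY) -1.3 Mnut cw 0.26 Mpiv 0.19
```

Emit:
servo_tool(commands=[[[0.0006,0.0055,-0.0003,2],[-0.0001,0.0055,0,2],[0,0,0,0]]])

```text
time: 14.6
position: [0.55, -0.0523, 0.1088]
tool_rot: [0.675, 0.738, -0.0, -0.0]
contact_force: [-0.8, 2.5, -2.6]
opening: 0.0227
finger_force: 79.9
```

```bash
python3 st.py
```

```text
14.6 [ 0.55   -0.0523  0.1088] h 95.06 F [-0.8  2.5 -2.6] T [0.11 0.11 0.12] ring [ 0.564  -0.2107] tilt [-0.0002 -0.0001]
radial 2.5 tang(toolY) -0.6 Mnut cw 0.22 Mpiv 0.19
```

Emit:
servo_tool(commands=[[[0.0003,0.0055,0,2],[-0.0001,0.0055,0,2]]])

```text
time: 14.8
position: [0.5606, -0.0517, 0.1088]
tool_rot: [0.7, 0.714, -0.001, 0.0]
contact_force: [-1.5, 1.1, -2.9]
opening: 0.0226
finger_force: 79.9
```

```bash
python3 st.py
```

```text
14.8 [ 0.5606 -0.0517  0.1088] h 91.08 F [-1.5  1.1 -2.9] T [-0.02  0.13  0.35] ring [ 0.5636 -0.2106] tilt [-0.0006  0.0001]
radial 1.2 tang(toolY) -1.4 Mnut cw 0.58 Mpiv 0.51
```

Emit:
servo_tool(commands=[[[0,0.0056,0,2],[0,0.0056,0,2]]])

```text
time: 15.0
position: [0.5718, -0.0518, 0.1087]
tool_rot: [0.725, 0.689, -0.001, 0.0]
contact_force: [-1.7, 0.2, -2.6]
opening: 0.0223
finger_force: 79.8
```

```bash
python3 st.py
```

```text
15.0 [ 0.5718 -0.0518  0.1087] h 87.07 F [-1.7  0.2 -2.6] T [-0.08  0.25  0.31] ring [ 0.5637 -0.2106] tilt [-0.0007  0.0001]
radial 0.2 tang(toolY) -1.7 Mnut cw 0.57 Mpiv 0.49
```

Emit:
servo_tool(commands=[[[-0.0001,0.0056,0,2],[-0.0001,0.0056,0,2]]])

```text
time: 15.2
position: [0.583, -0.0527, 0.1087]
tool_rot: [0.749, 0.663, -0.001, 0.0]
contact_force: [-1.6, 1.1, -0.8]
opening: 0.0227
finger_force: 79.8
```

```bash
python3 st.py
```

```text
15.2 [ 0.583  -0.0527  0.1087] h 83.06 F [-1.6  1.1 -0.8] T [-0.02  0.25  0.29] ring [ 0.5638 -0.2106] tilt [-0.0006  0.    ]
radial 0.9 tang(toolY) -1.7 Mnut cw 0.56 Mpiv 0.48
```

Emit:
servo_tool(commands=[[[0,0.0056,0,2],[-0.0001,0.0056,0,2]]])

```text
time: 15.4
position: [0.5928, -0.0541, 0.1083]
tool_rot: [0.771, 0.637, -0.002, -0.001]
contact_force: [-6.1, 3.0, -0.0]
opening: 0.0227
finger_force: 80.4
```

```bash
python3 st.py
```

```text
15.4 [ 0.5928 -0.0541  0.1083] h 79.18 F [-6.1  3.  -0. ] T [0.05 0.92 0.76] ring [ 0.563  -0.2103] tilt [-0.0021 -0.0013]
radial 1.8 tang(toolY) -6.5 Mnut cw 1.79 Mpiv 1.46
```

Emit:
servo_tool(commands=[[[0,0.0019,0,1],[0,0.0019,0,1]]])

```text
time: 15.6
position: [0.5965, -0.0549, 0.1083]
tool_rot: [0.781, 0.625, -0.002, -0.001]
contact_force: [-4.9, 1.9, -0.8]
opening: 0.0227
finger_force: 80.4
```

```bash
python3 st.py
```

```text
15.6 [ 0.5965 -0.0549  0.1083] h 77.31 F [-4.9  1.9 -0.8] T [0.04 0.63 0.89] ring [ 0.5616 -0.21  ] tilt [-0.0022 -0.001 ]
radial 0.7 tang(toolY) -5.2 Mnut cw 1.72 Mpiv 1.46
```

Emit:
servo_tool(commands=[[[0,0.0019,0,1],[0,0,0,0]]])

```text
time: 15.8
position: [0.5989, -0.0554, 0.1084]
tool_rot: [0.787, 0.617, -0.001, -0.001]
contact_force: [-5.2, 0.6, -1.6]
opening: 0.022
finger_force: 80.3
```

```bash
python3 st.py
```

```text
15.8 [ 0.5989 -0.0554  0.1084] h 76.13 F [-5.2  0.6 -1.6] T [-0.11  0.81  0.74] ring [ 0.5608 -0.2098] tilt [-0.0015 -0.0007]
radial -0.6 tang(toolY) -5.2 Mnut cw 1.56 Mpiv 1.31
```

Emit:
servo_tool(commands=[[[0,0.0015,0,0.8],[0,0,0,0]]])

```text
time: 16.0
position: [0.6005, -0.0558, 0.1085]
tool_rot: [0.792, 0.611, -0.001, -0.001]
contact_force: [-5.8, 0.7, -0.5]
opening: 0.0224
finger_force: 80.2
```

```bash
python3 st.py
```

```text
16.0 [ 0.6005 -0.0558  0.1085] h 75.27 F [-5.8  0.7 -0.5] T [-0.19  0.87  0.71] ring [ 0.5601 -0.2096] tilt [-0.0012 -0.0006]
radial -0.8 tang(toolY) -5.8 Mnut cw 1.63 Mpiv 1.34
```

Emit:
servo_tool(commands=[[[0,-0.0019,0,-1],[0,-0.0019,0,-1],[0,-0.0019,0,-1],[0,-0.0017,0,-0.9],[0,0,0,0]]])

```text
time: 16.5
position: [0.5935, -0.0543, 0.1086]
tool_rot: [0.771, 0.637, -0.001, -0.0]
contact_force: [-5.0, 0.6, -1.3]
opening: 0.0228
finger_force: 80.0
```

```bash
python3 st.py
```

```text
16.5 [ 0.5935 -0.0543  0.1086] h 79.11 F [-5.   0.6 -1.3] T [-0.26  0.95  0.53] ring [ 0.5634 -0.2104] tilt [-0.0008 -0.0003]
radial -0.4 tang(toolY) -5.1 Mnut cw 1.34 Mpiv 1.08
```

Emit:
servo_tool(commands=[[[0,-0.0028,0,-1],[0,-0.0028,0,-1],[0,0,0,0]]])

```text
time: 16.8
position: [0.5887, -0.0534, 0.1091]
tool_rot: [0.76, 0.65, 0.0, 0.0]
contact_force: [-2.6, -2.7, -2.6]
opening: 0.0223
finger_force: 79.9
```

```bash
python3 st.py
```

```text
16.8 [ 0.5887 -0.0534  0.1091] h 81.07 F [-2.6 -2.7 -2.6] T [-0.52  0.54  0.09] ring [ 0.564  -0.2105] tilt [0.     0.0004]
radial -3.1 tang(toolY) -2.2 Mnut cw 0.44 Mpiv 0.33
```

Emit:
servo_tool(commands=[[[-0.0005,-0.0028,0,-1],[-0.0003,-0.0028,0,-1],[0,0,0,0]]])

```text
time: 17.1
position: [0.5835, -0.0527, 0.1093]
tool_rot: [0.748, 0.663, 0.001, 0.001]
contact_force: [-0.3, -0.4, -3.1]
opening: 0.0224
finger_force: 79.8
```

```bash
python3 st.py
```

```text
17.1 [ 0.5835 -0.0527  0.1093] h 83.11 F [-0.3 -0.4 -3.1] T [-0.29  0.14 -0.07] ring [ 0.5644 -0.2106] tilt [0.0007 0.0006]
radial -0.4 tang(toolY) -0.3 Mnut cw -0.02 Mpiv -0.04
```

Emit:
servo_tool(commands=[[[0,-0.0028,0,-1],[0,-0.0028,0,-1],[0,-0.0028,0,-1],[0,0,0,0]]])

```text
time: 17.5
position: [0.5746, -0.0519, 0.109]
tool_rot: [0.73, 0.683, 0.0, 0.0]
contact_force: [-0.3, -1.2, -2.5]
opening: 0.0225
finger_force: 79.8
```

```bash
python3 st.py
```

```text
17.5 [ 0.5746 -0.0519  0.109 ] h 86.15 F [-0.3 -1.2 -2.5] T [-0.25  0.08 -0.02] ring [ 0.564  -0.2105] tilt [0.0002 0.0003]
radial -1.3 tang(toolY) -0.2 Mnut cw 0.01 Mpiv 0.0
```

Emit:
servo_tool(commands=[[[-0.0003,0,-0.001,0],[0,0,-0.001,0],[0,0,-0.001,0],[0,0,0,0]]])

```text
time: 17.9
position: [0.5747, -0.052, 0.1118]
tool_rot: [0.731, 0.683, 0.0, -0.0]
contact_force: [0.8, 0.1, -4.0]
opening: 0.0228
finger_force: 79.6
```

```bash
python3 st.py
```

```text
17.9 [ 0.5747 -0.052   0.1118] h 86.08 F [ 0.8  0.1 -4. ] T [ 0.19 -0.11  0.11] ring [ 0.5638 -0.2107] tilt [ 0.0002 -0.0003]
radial 0.2 tang(toolY) 0.8 Mnut cw -0.02 Mpiv 0.02
```

Free. Lifting clear.

Emit:
servo_tool(commands=[[[0,0,-0.002,0],[0,0,-0.003,0],[0,0,-0.003,0],[0,0,-0.004,0],[0,0,-0.005,0],[0,0,-0.008,0],[0,0,-0.015,0],[0,0,-0.02,0]]])

```text
time: 18.7
position: [0.5741, -0.0521, 0.1725]
tool_rot: [0.731, 0.683, -0.0, -0.001]
contact_force: [0.4, 0.2, -4.0]
opening: 0.0224
finger_force: 79.5
```

Emit:
servo_tool(commands=[[[0,0,-0.015,0],[0,0,0,-8],[0,0,0,-8],[0,0,0,-8],[0,0,0,-8],[0,0,0,-8],[0,0,0,-8],[0,0,0,-8]]])

```text
time: 19.5
position: [0.5748, -0.0524, 0.188]
tool_rot: [0.322, 0.947, -0.0, 0.0]
contact_force: [-0.7, -0.9, -4.1]
opening: 0.0226
finger_force: 79.5
```

Emit:
servo_tool(commands=[[[0,0,0,-8],[0,0,0,-8],[0,0,0,-8],[0,0,0,-8],[0,0,0,-3],[0,0,0,0]]])

```text
time: 20.1
position: [0.5748, -0.0524, 0.1879]
tool_rot: [0.025, 1.0, -0.0, 0.0]
contact_force: [0.9, -0.3, -3.9]
opening: 0.0221
finger_force: 79.6
```

```bash
python3 st.py; python3 nutfit.py; python3 -c "
from h import *
find(['ring','grip','disc','mat'],save='e')"
```

```text
20.1 [ 0.5748 -0.0524  0.1879] h 177.09 F [ 0.9 -0.3 -3.9] T [-0.03  0.1  -0.04] ring [ 0.7336 -0.0605] tilt [-0.0003  0.0002]
radial -0.9 tang(toolY) -0.3 Mnut cw 0.0 Mpiv -0.01
top [(26.07, 26, np.float64(0.565), np.float64(-0.212)), (25.94, 28, np.float64(0.565), np.float64(-0.212)), (25.94, 24, np.float64(0.565), np.float64(-0.212)), (25.89, -22, np.float64(0.565), np.float64(-0.212)), (25.83, 22, np.float64(0.565), np.float64(-0.212)), (25.8, -30, np.float64(0.565), np.float64(-0.212)), (25.74, -26, np.float64(0.565), np.float64(-0.212))]
side [(30.83, -28, np.float64(0.564), np.float64(-0.213)), (30.68, -30, np.float64(0.564), np.float64(-0.213)), (30.67, 28, np.float64(0.564), np.float64(-0.214)), (30.49, 24, np.float64(0.563), np.float64(-0.213)), (30.49, -26, np.float64(0.564), np.float64(-0.213)), (30.45, 26, np.float64(0.563), np.float64(-0.214)), (30.38, 22, np.float64(0.563), np.float64(-0.213))]
side ring [([0.7356, -0.0618, 0.1784], 0.74)]
side grip [([0.5765, -0.05, 0.1817], 0.87)]
side disc [([0.7328, -0.0547, 0.1789], 0.46)]
side mat [([0.5097, 0.1923, -0.0016], 0.78), ([0.4373, -0.0129, 0.0003], 0.22)]
top ring [([0.7331, -0.0641, 0.175], 0.79)]
top grip [([0.7323, -0.0587, 0.1772], 0.26)]
top disc [([0.5661, -0.2112, -0.0033], 0.73)]
top mat [([0.5029, 0.1964, -0.0004], 0.72)]
```

Emit:
servo_tool(commands=[[[0,0,0,-2.9],[0.012,0.031,0,0],[0.018,0.044,0,0],[0.018,0.044,0,0],[0.018,0.044,0,0],[0.018,0.044,0,0],[0.012,0.03,0,0],[0.006,0.0144,0,0]]])

```text
time: 21.5
position: [0.4712, 0.2017, 0.187]
tool_rot: [-0.001, 1.0, 0.0, -0.0]
contact_force: [0.7, -0.9, -5.4]
opening: 0.0224
finger_force: 79.8
```

Emit:
servo_tool(commands=[[[0,0,0.03,0],[0,0,0.04,0],[0,0,0.04,0],[0,0,0.03,0],[0,0,0.015,0],[0,0,0.008,0],[0,0,0.004,0],[0,0,0,0]]])

```text
time: 22.3
position: [0.4733, 0.1993, 0.0204]
tool_rot: [0.0, 1.0, 0.0, 0.0]
contact_force: [-0.2, -0.2, -4.6]
opening: 0.0223
finger_force: 79.7
```

```bash
python3 st.py
```

```text
22.3 [0.4733 0.1993 0.0204] h 179.99 F [-0.2 -0.2 -4.6] T [ 0.05  0.11 -0.05] ring [0.6323 0.1992] tilt [0.0001 0.0005]
radial 0.2 tang(toolY) -0.2 Mnut cw -0.02 Mpiv -0.03
```

Emit:
servo_tool(commands=[[[0,0,0.002,0],[0,0,0.002,0],[0,0,0.001,0],[0,0,0,0]]])

```text
time: 22.7
position: [0.4728, 0.1992, 0.0151]
tool_rot: [0.0, 1.0, 0.0, 0.0]
contact_force: [-1.1, -1.2, -4.3]
opening: 0.0222
finger_force: 79.7
```

Emit:
servo_tool(commands=[[[0,0,0.001,0],[0,0,0,0]]])

```text
time: 22.9
position: [0.4731, 0.1992, 0.0143]
tool_rot: [0.0, 1.0, 0.0, 0.0]
contact_force: [-1.3, -0.4, -2.4]
opening: 0.0229
finger_force: 80.3
```

```bash
python3 st.py
```

```text
22.9 [0.4731 0.1992 0.0143] h 179.99 F [-1.3 -0.4 -2.4] T [ 0.   0.2 -0. ] ring [0.6321 0.1992] tilt [0.0001 0.0003]
radial 1.3 tang(toolY) -0.4 Mnut cw 0.06 Mpiv 0.04
```

Touching the mat. I'll ease down 0.5 mm, open and withdraw.

Emit:
servo_tool(commands=[[[0,0,0.0006,0],[0,0,0,0]]])

```text
time: 23.1
position: [0.4731, 0.1992, 0.0143]
tool_rot: [0.0, 1.0, -0.0, 0.0]
contact_force: [-4.6, -0.4, 5.6]
opening: 0.0226
finger_force: 81.1
```

Emit:
servo_tool(commands=[[[0,0,0,0],[0,0,0,0],[0,0,0,0],[0,0,0,0],[0,0,0,0],[0,0,0,0],[0,0,0,0],[0,0,0,0]]], gripper=-1)

```text
time: 23.9
position: [0.4728, 0.1991, 0.0133]
tool_rot: [0.0, 1.0, 0.0, 0.0]
contact_force: [-0.2, 0.1, -0.4]
opening: 0.0853
finger_force: 0.0
```

Emit:
servo_tool(commands=[[[0,0,-0.01,0],[0,0,-0.03,0],[0,0,-0.05,0],[0,0,-0.05,0],[0,0,-0.05,0],[0,0,-0.03,0],[0,0,0,0],[0,0,0,0]]])

```text
time: 24.7
position: [0.4729, 0.1992, 0.2346]
tool_rot: [0.0, 1.0, 0.0, 0.001]
contact_force: [1.1, -0.1, -1.3]
opening: 0.0854
finger_force: 0.0
```

```bash
python3 st.py; python3 -c "
from h import *
find(['ring','grip','disc','nut_foot'],save='f')
cv2.imwrite('pics/f.png',np.vstack([cv2.imread('pics/f_top.png')[100:380,60:620],cv2.imread('pics/f_side.png')[100:380,40:600]]))"
```

```text
24.7 [0.4729 0.1992 0.2346] h 180.0 F [ 1.1 -0.1 -1.3] T [ 0.01  0.02 -0.02] ring [0.6319 0.1992] tilt [0.0002 0.0012]
radial -1.1 tang(toolY) -0.1 Mnut cw -0.01 Mpiv -0.01
side ring [([0.6341, 0.1966, 0.0093], 0.98), ([0.5976, -0.433, 0.0028], 0.17)]
side grip [([0.7622, 0.001, 0.0006], 0.69), ([0.4758, 0.2038, 0.014], 0.63)]
side disc [([0.5642, -0.2113, -0.001], 0.74)]
side nut_foot [([0.5673, -0.2116, 0.0993], 0.58), ([0.6322, 0.2019, 0.0041], 0.15)]
top ring []
top grip [([0.4736, 0.1998, 0.021], 0.61)]
top disc [([0.5665, -0.2163, -0.0029], 0.79)]
top nut_foot [([0.57, -0.2074, 0.101], 0.49)]
```

View pics/f.png

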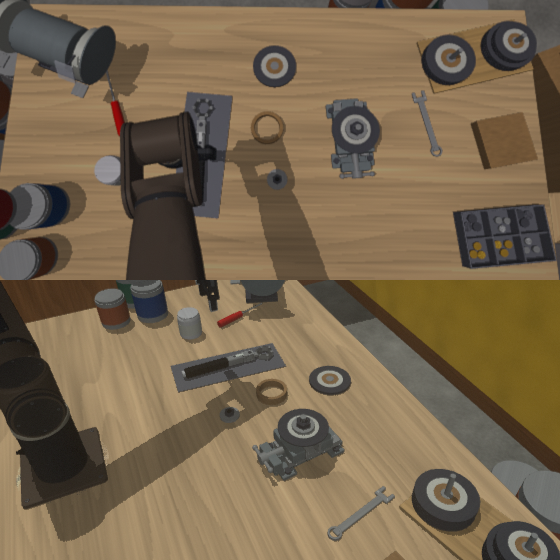

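The picture shows the wrench flat on the mat, near (228,360) in the lower panel. The nut and disc are clear, and nothing else has moved.

```bash
python3 -c "
from plant import r
print(r.close_job())"
```

```text
the job is handed in; nothing more can be done
None
```

I tightened the clamp nut until the wrench's breakaway joint gave (moment levelled near 1.4 N m, estimated bend 0.05–0.08 rad, never seen directly), backed off without loosening it, laid the wrench flat on its mat, and handed the job in at about 25 s of the 72 s limit; no verdict was returned.

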